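# Snap the breather valve into the cover and lock it

### The arm

A 6-joint arm with a two-finger parallel gripper is mounted at the origin on the work surface. World frame = base frame: x ahead of the robot, y to its left, z up, the work surface at z = 0. Lengths are in m, angles in rad, forces in N, time in s.
With the tool pointing down it reaches from about 0.3 to 0.825 m from the base axis. Payload 5.4 kg.
Tool frame: the origin (TCP) lies between the finger pads, 19 mm behind the fingertips; this is the grasp point; z points along the fingers, y is the line along which they close (so a half turn about z gives the same grasp; the last joint's range is limited). The gripper opens to 92 mm and grips with 3 to 60 N. Pads are 20 mm wide; open, the fingers measure 128 mm over their backs; the gripper's body (75 mm by 189 mm) begins 69 mm behind the grasp point.
Start: joints at [-1.351, 0.158, 1.597, -0, 1.386, -0.21], TCP at [0.24, -0.523, 0.233] pointing down, gripper open.
Joint ranges: [-2.91, 2.91], [-0.94, 2.29], [0.18, 2.7], [-1.29, 4.43], [0.17, 2.64], [-3, 3]. Speed limits (rad/s): [2.57, 2.57, 3.14, 3.14, 3.14, 3.14].

### API

Orientations are given as a rotation vector (axis times angle).
In Python, from workcell import * gives the robot as it stands.
- The arm moves only by the shell command python3 -m handwheel [FORCE], which reads ROWS from standard input. ROWS is a JSON list that holds a single list of rows (three levels of brackets), with 1 to 20 rows, each of 7 numbers: dx, dy, dz in parts of the range, where 1.0 means 0.6 m, then a rotation vector rx, ry, rz in parts of the range, where 1.0 means pi/2 rad, then the finger opening in m; each row shifts and turns the commanded pose from where the row before left it, along the tool's axes as they then stand; what a row does not reach is not made up. A row lasts 1/10 s, in which the tool goes at most 0.05 m and 0.15 rad, less where a joint would pass 70% of its speed; a pose out of reach is approached as far as the arm can. The fingers move at their own pace and stop on an object; FORCE is the grip in N (left out, the last holds). Time passes only in rows, so rows that do not move let the fingers close. It prints the time, the measured TCP pose, the force, the opening and the grip force at its end. Input that does not fit is refused with a message, and nothing moves.
- sense(): the state, without advancing time (a new reading comes with each control period).
- snapshot(name): name is "scene" or "top" or "wrist"; returns a dict with "image" (384x512x3 uint8, red, green, blue), "z_map" (384x512 float32, m along the optical axis (not along the pixel's ray), 0 where there is no reading), "vfov" (degrees; the focal length in pixels is half the picture's height over the tangent of half this angle, whatever the lens; pixels are square), "cx", "cy" (the principal point, pixels), "R" (3x3) and "t" (3): a world point X has camera coordinates R X + t. Camera axes: x right, y down, z forward; pixel columns grow to the right and rows downward; lengths in m; the calibration is good to about 2 mm. A picture is of the moment at which its call begins.
- close_job(): hands the job in; it is judged then, once.
Trained networks look in the newest picture that a camera, given by its name, has taken for a name from the list of things; names that differ only in an ending like _2 or _b are one class to them, and where a whole thing is asked for, a point or a joint stands for the part that bears it (a point fixed in the world has none). Each returns a list of dicts, best first, with "conf" (0 to 1); they miss things now and then, are a little off and sometimes report something else, mostly with a low value. They report only what shows in the picture. A call takes as long as a camera call. They do not tell look-alikes from the thing itself.
- silhouettes(camera, name): "mask" (384x512 bool, what is visible of it) and "point" ([column, row] in pixels, amid what is visible of it).
- mark_of(camera, name): "point" ([column, row] in pixels: a listed point, or the origin of a listed thing).
The state is a dict: "time_s": time; "joint_positions": joint angles; "joint_vel": joint speeds; "tau": joint torques, N m; "position": TCP position; "ee_rot": TCP orientation; "wrist_force": force on the tool from outside, world axes, zero at the start; "torque": the same for the moment, N m; "opening": finger opening in m; "gripper_force": force on a finger pad.
Only numpy, scipy, OpenCV 4.12 (cv2) and the standard library are available. Lean on these libraries where they do the work, as an engineer would, in place of code of your own. Each camera call takes 0.05 s, during which the arm holds its last target. There are 200 camera calls.

### The job

Take the orange breather valve out of its wooden ring and push its white spigot gently down into the grey push-fit port on the black cover until it snaps in and its orange flange sits fully home, flush on the port. Then push the white lock tab all the way in towards the valve, without forcing it, so the valve is locked. Do not force the plastic, and leave everything else where it is.

Things in the scene. Friction and masses are not known exactly. Their poses are not given: they have to be found in the camera images.
- valve: Loose valve, about 50 g, standing upright in the ring. Origin: centre of its foot, z up along it. White spigot 16 mm in diameter (foot chamfered 2 mm); a cone from 16 mm wide at height 12 mm to a bead 24 mm wide at 20 mm, back to 16 mm at 21 mm; orange flange 32 mm wide from 32 to 36 mm; above it the round orange grip; white knob 18 mm wide on top, up to 74 mm.
- valve_grip (a point): Point on the valve's axis 57 mm above its foot, in its round orange grip (24 mm in diameter, from 36 to 70 mm above the foot). Held with the TCP here, the fingertips are just above the flange, which is 32 mm wide. The valve is round: its turn does not matter.
- holder: Wooden napkin ring fixed to the table, 52 mm outside and 29 mm inside diameter, 24 mm high, open through to the table, on which the valve's foot stands. Origin: centre of its underside.
- cover: Black plastic car cover, fixed, inner side up on foam feet, its underside 0 to 12 mm above the table: a tray 200 mm (its x) by 270 mm (its y), floor 4 mm thick, rims 22 to 30 mm high, white trim clips up to 38 mm high on its +x rim, a loose clip and grommet in its -y half. Origin: centre of its underside. Turned by up to 30 degrees either way.
- port (a point): Centre of the port's mouth, in its top plane, 45 mm above the cover's underside; axes as the cover's. Grey block 44 mm square, blue ring on top; bore 25.5 mm wide for 21 mm, then 18 mm. On a rubber mount it sinks up to 8 mm when pushed (1.5 N/mm, then a stop). Sprung jaws resist the bead, up to 10 to 22 N, then snap over it, some 3 mm before home. Home: flange on block, foot 32 mm below here.
- lock_tab (a point): Top middle of the back face (away from the port) of the white lock tab: upright plate 28 mm wide (cover's y), 5 mm thick, 35 to 62 mm above the cover's underside, 54 mm from the port's axis on the cover's -x side when open, 50 mm of free tray behind it. Pushed along the cover's +x. Its tongue runs in a grey guide, 41 mm high, into the port above the bead, which is in its way if not home.
- lock (a joint): Travel of the lock tab towards the port, in m: about 0 to 0.002 (open) at the start, 0.014 fully in, at a hard stop. It slides against about 7 N of friction and stays where it is left.
Mind the look-alikes: they are no part of the job. What is shaped like the valve but red is not meant.

How it is judged:
By the outcome, as a careful person would: the job done as asked, in the order asked, and still so for the second after the job is handed in, with the robot touching nothing.
It also fails if it takes over 72 s, if anything falls off the work surface, if the arm or the gripper's body presses on something with over 40 N, if the wrist force passes 120 N, or if a joint passes its speed limit or range.

## Working session

There is one attempt and no reset: what is moved stays moved. The work goes in short steps, Python scripts to look and compute and a shell command to move; the robot and the scene stay as the last step left them, time stands still between calls to the robot, and variables do not carry over. Pictures are saved under pics/ and viewed, at most 10 in all, crops included, and the job is handed in when it is done.

```bash
mkdir -p pics
cat > h.py <<'E'
from workcell import *
import numpy as np, cv2
def W(s,u,v,z=None,d=None):
    f=s["image"].shape[0]/2/np.tan(np.radians(s["vfov"])/2)
    r=np.array([(u-s["cx"])/f,(v-s["cy"])/f,1.]);R=np.array(s["R"]);t=np.array(s["t"])
    c=-R.T@t; r=R.T@r
    return c+r*(d if d is not None else (z-c[2])/r[2])
def cloud(s):
    f=s["image"].shape[0]/2/np.tan(np.radians(s["vfov"])/2)
    v,u=np.mgrid[:384,:512]; d=s["z_map"]
    P=np.stack([(u-s["cx"])/f*d,(v-s["cy"])/f*d,d],-1)
    return (P-np.array(s["t"]))@np.array(s["R"])
def P(s,u,v): 
    return W(s,u,v,d=float(s["z_map"][int(round(v)),int(round(u))]))
def save(s,n): cv2.imwrite("pics/"+n,cv2.cvtColor(s["image"],cv2.COLOR_RGB2BGR))
E
python3 - <<'E'
from h import *
np.set_printoptions(precision=4,suppress=True)
st=sense(); print({k:np.round(v,3) for k,v in st.items()})
ims=[]
for c in("top","scene"):
    s=snapshot(c); save(s,c+"0.png"); print(c,s["vfov"],s["cx"],s["cy"],-np.array(s["R"]).T@s["t"])
    Q=cloud(s)
    for n in("valve","holder","cover","lock_tab"):
        for m in silhouettes(c,n)[:3]:
            q=Q[m["mask"]&(s["z_map"]>0)]
            print(n,round(m["conf"],2),np.round(m["point"]),m["mask"].sum(),np.median(q,0),q.min(0),q.max(0))
    for n in("valve","valve_grip","holder","cover","port","lock_tab"):
        for m in mark_of(c,n)[:3]: print(n,round(m["conf"],2),np.round(m["point"],1),P(s,*m["point"]))
E
```

```text
{'time_s': np.float64(0.0), 'joint_positions': array([-1.351,  0.159,  1.598, -0.   ,  1.386, -0.21 ]), 'joint_vel': array([ 0.   ,  0.001,  0.001, -0.001,  0.001, -0.001]), 'tau': array([  0.   , -38.557, -32.211,   0.07 ,   0.038,  -0.   ]), 'position': array([ 0.239, -0.522,  0.232]), 'ee_rot': array([-3.068, -0.67 ,  0.   ]), 'wrist_force': array([ 0.629, -0.851,  0.017]), 'torque': array([ 0.052,  0.027, -0.023]), 'gripper_force': np.float64(0.0), 'opening': np.float64(0.092)}
top 52.04573030344269 254.074485381387 192.5756792171004 [0.4354 0.0409 1.0029]
valve 0.74 [124. 221.] 161 [0.3952 0.3433 0.0688] [0.3811 0.3332 0.0039] [0.4083 0.3843 0.0781]
valve 0.74 [134. 182.] 164 [0.4895 0.3179 0.0676] [ 0.4768  0.308  -0.0001] [0.5039 0.3362 0.0785]
valve 0.66 [144. 250.] 127 [0.3248 0.2987 0.0691] [0.3081 0.2916 0.0333] [0.335  0.315  0.0784]
holder 0.65 [164. 214.] 182 [0.4226 0.2581 0.0244] [ 0.3918  0.2459 -0.0034] [0.4374 0.2989 0.0704]
cover 0.76 [289. 163.] 9056 [ 0.5394 -0.0435  0.0168] [ 0.4211 -0.1915 -0.0024] [0.6596 0.1008 0.0768]
valve 0.69 [128.7 218.9] [0.4017 0.3396
[... 967 characters left out ...]
.] 9885 [ 0.5509 -0.0384  0.0141] [ 0.4066 -0.1882 -0.0062] [0.6533 0.0994 0.0743]
lock_tab 0.48 [245. 225.] 129 [ 0.5273 -0.0038  0.0543] [ 0.523  -0.0167  0.0445] [0.5458 0.0074 0.0743]
lock_tab 0.43 [248. 240.] 754 [ 0.565  -0.0056  0.0511] [ 0.5027 -0.0325  0.0079] [0.5994 0.0161 0.0743]
valve 0.79 [394.7 191.1] [0.4136 0.3413 0.0358]
valve 0.78 [364.2 198.7] [0.424  0.2712 0.0204]
valve 0.78 [391.6 226.2] [0.5047 0.3215 0.0204]
valve_grip 0.79 [374.1 159.5] [0.335  0.3005 0.0613]
valve_grip 0.65 [402.2 180.9] [0.4108 0.3523 0.0682]
valve_grip 0.57 [365.3 188.9] [0.4228 0.2686 0.0537]
cover 0.62 [233.3 239.7] [ 0.5375 -0.0325  0.0125]
lock_tab 0.64 [246.5 218.9] [ 0.5251 -0.0023  0.0715]
```

Run:
```python
import cv2,numpy as np
a=cv2.imread("pics/top0.png");b=cv2.imread("pics/scene0.png")
A=cv2.resize(a[90:270,90:360],(800,533),interpolation=3)
B=cv2.resize(b[130:310,160:430],(800,533),interpolation=3)
cv2.imwrite("pics/A.png",A);cv2.imwrite("pics/B.png",B)
```

```text
(no output)
```

View pics/A.png

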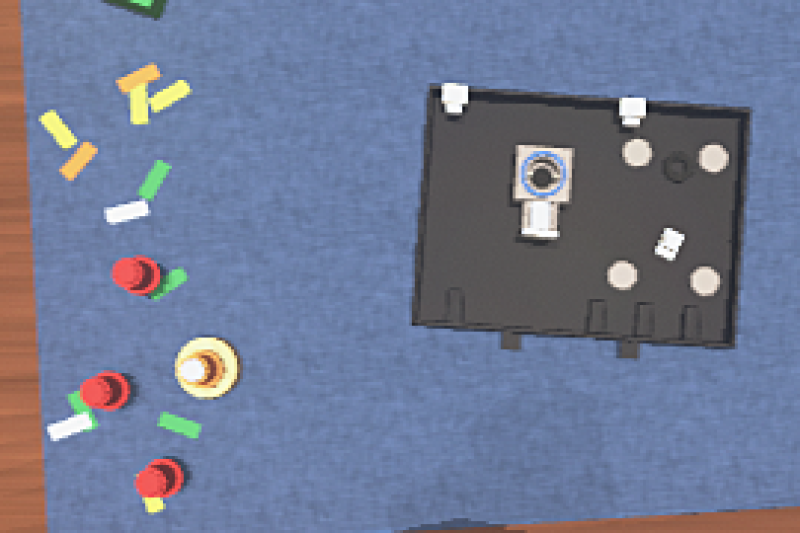

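View pics/B.png

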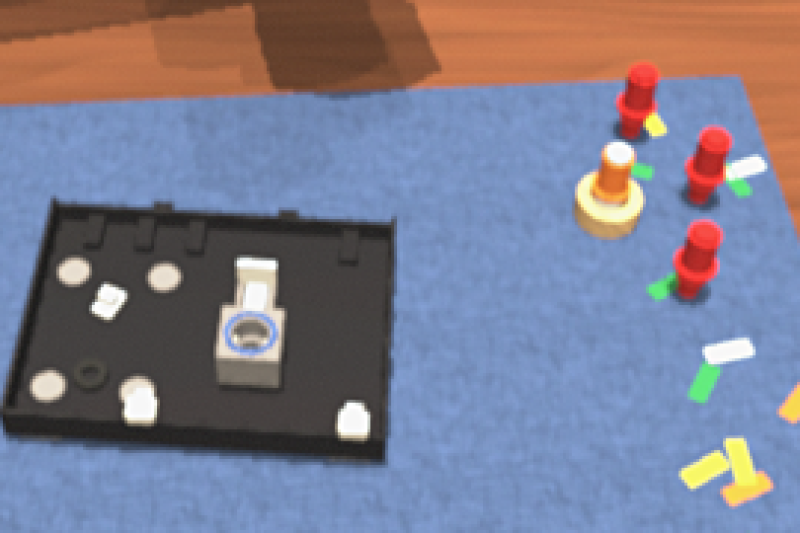

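The top crop shows the orange valve in its ring at about (205,367), the port at (543,173) with the lock tab just below it at (540,237), and three red look-alikes at (135,275), (105,390) and (160,480). The scene crop shows the same layout.

```bash
cat > m.py <<'E'
from h import *
np.set_printoptions(precision=4,suppress=True)
for c in("top","scene"):
    s=snapshot(c);Q=cloud(s);ok=s["z_map"]>0
    h=cv2.cvtColor(s["image"],cv2.COLOR_RGB2HSV).astype(int)
    near=lambda x,y,r:ok&(np.hypot(Q[...,0]-x,Q[...,1]-y)<r)
    q=Q[near(.42,.265,.03)&(Q[...,2]>.066)];print(c,"knob",len(q),q.mean(0),q[:,2].max())
    q=Q[near(.42,.265,.04)&(Q[...,2]>.018)&(Q[...,2]<.027)];print("ring",len(q),cv2.minEnclosingCircle(q[:,:2].astype(np.float32)))
    bl=near(.575,-.01,.05)&(Q[...,2]>.03)&(h[...,1]>90)&(h[...,0]>95)&(h[...,0]<130)
    v,u=np.nonzero(bl);print("blue",len(u),np.median(Q[bl],0),cv2.minEnclosingCircle(Q[bl][:,:2].astype(np.float32)), u.mean(),v.mean())
    z=np.median(Q[bl][:,2]); C,ax,an=cv2.fitEllipse(np.stack([u,v],1).astype(np.float32)); print("ell",C,ax,W(s,*C,z=z))
    g=near(.575,-.01,.04)&(abs(Q[...,2]-z)<.004);print("block",cv2.minAreaRect(Q[g][:,:2].astype(np.float32)))
    t=near(.522,-.01,.04)&(Q[...,2]>z+.01);print("tab",t.sum(),Q[t].mean(0),cv2.minAreaRect(Q[t][:,:2].astype(np.float32)))
    m=max(silhouettes(c,"cover"),key=lambda m:m["conf"])["mask"]&ok&(Q[...,2]>.021)&(Q[...,2]<.045)
    print("cover",cv2.minAreaRect(Q[m][:,:2].astype(np.float32)))
E
python3 m.py
```

```text
top knob 84 [0.4126 0.2704 0.073 ] 0.07825398403242037
ring 159 ((0.41357144713401794, 0.2713993489742279), 0.025807082653045654)
blue 46 [ 0.5738 -0.0089  0.0577] ((0.5710251927375793, -0.008652214892208576), 0.018322478979825974) 272.89130434782606 147.65217391304347
ell (272.923095703125, 148.20065307617188) (14.092754364013672, 14.326991081237793) [ 0.5709 -0.0087  0.0577]
block ((0.5653273463249207, -0.00922384113073349), (0.04377000406384468, 0.05531800165772438), 85.1865005493164)
tab 29 [ 0.521  -0.0052  0.0735] ((0.5214524865150452, -0.006699127145111561), (0.02624405175447464, 0.005009750369936228), 89.75483703613281)
cover ((0.5314816236495972, -0.041862934827804565), (0.27012723684310913, 0.21389678120613098), 85.62065887451172)
scene knob 69 [0.4185 0.2733 0.07  ] 0.0742139663118997
ring 154 ((0.4184079170227051, 0.2743608057498932), 0.02647179551422596)
blue 37 [ 0.5743 -0.0066  0.0543] ((0.5733612179756165, -0.007423758041113615), 0.018729252740740776) 244.02702702702703 242.7027027027027
ell (244.0814208984375, 241.96002197265625) (12.84811782836914, 16.39800453186035) [ 0.5732 -0.0068  0.0543]
block ((0.5680871605873108, -0.006346249952912331), (0.04403823986649513, 0.060924313962459564), 85.47244262695312)
tab 45 [ 0.5257 -0.0044  0.0693] ((0.5247889161109924, -0.003372098319232464), (0.02656300738453865, 0.008176959119737148), 82.9674301147461)
cover ((0.5361496210098267, -0.03897596895694733), (0.26980656385421753, 0.21587130427360535), 85.5856704711914)
```

Careful with the scale: shifts go in shares of 0.6 m and turns go in shares of pi/2 rad. That gives: -0.0415 m / 0.6 = -0.0692, 0.0225 m / 0.6 = 0.0375, 0.1275 rad / 1.5708 = 0.0812.

```bash
echo '[[[0, 0, 0, 0, 0, 0.0812, 0.092], [0, 0, 0, 0, 0, 0.0812, 0.092], [0, 0, 0, 0, 0, 0.0812, 0.092], [0, 0, 0, 0, 0, 0.0812, 0.092], [0.0375, -0.0692, 0, 0, 0, 0, 0.05], [0.0375, -0.0692, 0, 0, 0, 0, 0.05], [0.0375, -0.0692, 0, 0, 0, 0, 0.05], [0.0375, -0.0692, 0, 0, 0, 0, 0.05], [0.0375, -0.0692, 0, 0, 0, 0, 0.05], [0.0375, -0.0692, 0, 0, 0, 0, 0.05], [0.0375, -0.0692, 0, 0, 0, 0, 0.05], [0.0375, -0.0692, 0, 0, 0, 0, 0.05], [0.0375, -0.0692, 0, 0, 0, 0, 0.05], [0.0375, -0.0692, 0, 0, 0, 0, 0.05], [0.0375, -0.0692, 0, 0, 0, 0, 0.05], [0.0375, -0.0692, 0, 0, 0, 0, 0.05], [0.0375, -0.0692, 0, 0, 0, 0, 0.05], [0, 0, 0, 0, 0, 0, 0.05], [0, 0, 0, 0, 0, 0, 0.05]]]' | python3 -m handwheel
python3 - <<'E'
from h import *
s=snapshot("wrist");save(s,"w1.png");print(-np.array(s["R"]).T@s["t"],s["R"],s["vfov"],s["cx"],s["cy"])
st=sense();print(st["position"],st["ee_rot"],st["wrist_force"])
E
```

```text
time_s: 3.2
position: [0.5745, -0.0076, 0.233]
ee_rot: [3.139, -0.123, -0.001]
wrist_force: [-1.0, -0.1, 0.2]
opening: 0.05
gripper_force: 0.0
[ 0.64368475 -0.01281975  0.38392402] [[-7.89469214e-02 -9.96878682e-01  5.26022345e-04]
 [-9.65132589e-01  7.65649006e-02  2.50313607e-01]
 [-2.49572573e-01  1.92538074e-02 -9.68164667e-01]] 67.43941973294199 249.20318978037722 190.1259429955137
[ 0.57415589 -0.00854243  0.23311892] [ 3.13868590e+00 -1.25230185e-01 -8.60916163e-04] [0.82329472 0.21333632 0.20830226]
```

View pics/w1.png

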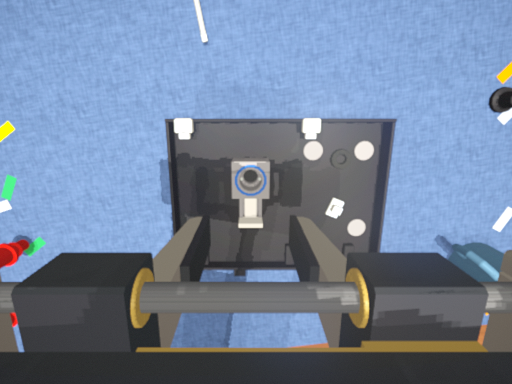

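The wrist view shows the port's blue ring at (250,180) and the tab at (250,223), with the cover square to the tool.

```bash
cat > w.py <<'E'
from h import *
np.set_printoptions(precision=4,suppress=True)
s=snapshot("wrist");Q=cloud(s);ok=s["z_map"]>0
h=cv2.cvtColor(s["image"],cv2.COLOR_RGB2HSV).astype(int)
near=lambda x,y,r:ok&(np.hypot(Q[...,0]-x,Q[...,1]-y)<r)
bl=near(.573,-.008,.03)&(Q[...,2]>.03)&(h[...,1]>110)&(h[...,0]>95)&(h[...,0]<130)
v,u=np.nonzero(bl);z=np.median(Q[bl][:,2])
if len(u)>5:
    C,ax,an=cv2.fitEllipse(np.stack([u,v],1).astype(np.float32));print("ell",C,ax,W(s,*C,z=z),"enc",cv2.minEnclosingCircle(Q[bl][:,:2].astype(np.float32)),z)
g=near(.573,-.008,.04)&(abs(Q[...,2]-z)<.003)&(Q[...,0]>.545);print("block",cv2.minAreaRect(Q[g][:,:2].astype(np.float32)),np.median(Q[g],0))
t=near(.522,-.005,.03)&(Q[...,2]>z+.01);print("tab",t.sum(),Q[t].mean(0),cv2.minAreaRect(Q[t][:,:2].astype(np.float32)),Q[t].max(0))
for n in("port","lock_tab"):
    for m in mark_of("wrist",n)[:2]:print(n,m["conf"],m["point"],W(s,*m["point"],z=z+(.017 if n=="lock_tab" else 0)))
m=max(silhouettes("wrist","cover"),key=lambda m:m["conf"])["mask"]&ok
e=near(.65,-.04,.2)&(Q[...,0]>.625)&(Q[...,0]<.7)&(Q[...,2]>.02)&(Q[...,2]<.034)&m
p=np.polyfit(Q[e][:,1],Q[e][:,0],1);print("rim dx/dy",p,"yaw",-np.degrees(np.arctan(p[0])),e.sum())
r=sense()["ee_rot"];R=cv2.Rodrigues(np.array(r))[0];print("tool",R, sense()["position"])
E
python3 w.py
```

```text
ell (249.132568359375, 179.7210235595703) (28.70476722717285, 29.473289489746094) [ 0.5714 -0.0082  0.0564] enc ((0.5712230801582336, -0.00829511508345604), 0.01831461302936077) 0.05638486681768758
block ((0.5694155693054199, -0.008414877578616142), (0.04380209371447563, 0.047028690576553345), 85.39189147949219) [ 0.5711 -0.0087  0.0561]
tab 145 [ 0.522  -0.0045  0.0719] ((0.5214824080467224, -0.0045285914093256), (0.026801887899637222, 0.00555166881531477), 84.92166137695312) [0.5252 0.0089 0.0744]
port 0.88 [248.7, 179.2] [ 0.5721 -0.0077  0.0564]
lock_tab 0.84 [249.5, 225.6] [ 0.5212 -0.0045  0.0734]
rim dx/dy [0.0025 0.6344] yaw -0.14402777837358893 72
tool [[ 0.9966 -0.082   0.    ]
 [-0.082  -0.9966 -0.0002]
 [ 0.0001  0.0002 -1.    ]] [ 0.574  -0.0096  0.2334]
```

To row units: -0.0381 m / 0.6 = -0.0635, -0.0258 m / 0.6 = -0.043.

```bash
echo '[[[-0.043, -0.0635, 0, 0, 0, 0, 0.05], [-0.043, -0.0635, 0, 0, 0, 0, 0.05], [-0.043, -0.0635, 0, 0, 0, 0, 0.05], [-0.043, -0.0635, 0, 0, 0, 0, 0.05], [-0.043, -0.0635, 0, 0, 0, 0, 0.05], [-0.043, -0.0635, 0, 0, 0, 0, 0.05], [-0.043, -0.0635, 0, 0, 0, 0, 0.05], [0, 0, 0, 0, 0, 0, 0.05], [0, 0, 0, 0, 0, 0, 0.05]]]' | python3 -m handwheel
cat > v.py <<'E'
from h import *
np.set_printoptions(precision=4,suppress=True)
import sys
s=snapshot("wrist");save(s,sys.argv[1]);Q=cloud(s);ok=s["z_map"]>0
near=lambda x,y,r:ok&(np.hypot(Q[...,0]-x,Q[...,1]-y)<r)
k=near(.416,.272,.03)&(Q[...,2]>.071);q=Q[k];print("knob",len(q),q.mean(0),cv2.minEnclosingCircle(q[:,:2].astype(np.float32)))
q=Q[near(.416,.272,.04)&(Q[...,2]>.02)&(Q[...,2]<.027)];print("ring",len(q),cv2.minEnclosingCircle(q[:,:2].astype(np.float32)))
q=Q[near(.416,.272,.03)&(Q[...,2]>.034)&(Q[...,2]<.038)];print("flange",len(q),cv2.minEnclosingCircle(q[:,:2].astype(np.float32)))
for n in("valve","valve_grip","holder"):
    for m in mark_of("wrist",n)[:4]:print(n,round(m["conf"],2),m["point"],W(s,*m["point"],z={"valve":0,"valve_grip":.057,"holder":0}[n]))
print(sense()["position"],sense()["wrist_force"])
E
python3 v.py w2.png
```

```text
time_s: 4.35
position: [0.4156, 0.2717, 0.2335]
ee_rot: [3.139, -0.124, 0.001]
wrist_force: [-0.3, -0.1, -0.3]
opening: 0.0498
gripper_force: 0.0
knob 16138 [0.433  0.271  0.3136] ((0.41597309708595276, 0.271999716758728), 0.0300628412514925)
ring 640 ((0.4131523668766022, 0.27303484082221985), 0.026012646034359932)
flange 149 ((0.41239723563194275, 0.272788405418396), 0.016085969284176826)
valve 0.86 [201.8, 115.4] [0.4905 0.3272 0.    ]
valve 0.82 [224.7, 234.6] [0.3231 0.3145 0.    ]
valve 0.65 [192.6, 188.5] [0.3946 0.3517 0.    ]
valve 0.59 [248.0, 172.0] [0.4115 0.2737 0.    ]
valve_grip 0.75 [191.4, 114.8] [0.4912 0.3296 0.057 ]
valve_grip 0.75 [227.6, 251.7] [0.324  0.3061 0.057 ]
valve_grip 0.67 [247.5, 178.4] [0.4149 0.2738 0.057 ]
valve_grip 0.6 [184.0, 203.4] [0.3907 0.3516 0.057 ]
holder 0.89 [246.5, 168.6] [0.4164 0.2754 0.    ]
[0.4166 0.2706 0.2333] [-0.2565 -0.0929  0.0493]
```

View pics/w2.png

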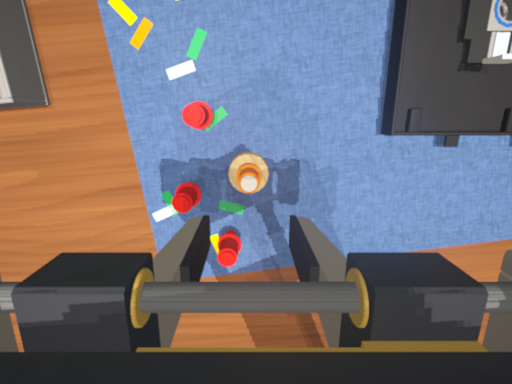

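The valve is at (248,175) in its ring between the fingers, with red look-alikes at (197,115), (186,195) and (228,250).

To row units: 0.04 m / 0.6 = 0.0667, 0.0165 m / 0.6 = 0.0275.

```bash
echo '[[[-0.006, -0.0025, 0.0667, 0, 0, 0, 0.05], [0, 0, 0.0667, 0, 0, 0, 0.05], [0, 0, 0.0667, 0, 0, 0, 0.05], [0, 0, 0.05, 0, 0, 0, 0.05], [0, 0, 0.0275, 0, 0, 0, 0.05], [0, 0, 0, 0, 0, 0, 0.05], [0, 0, 0.0167, 0, 0, 0, 0.05], [0, 0, -0.0167, 0, 0, 0, 0.05]]]' | python3 -m handwheel 10 >/dev/null 2>&1; python3 -c "
from workcell import *
s=sense();print(s['time_s'],s['position'],s['wrist_force'])"
```

```text
5.35 [0.41147967 0.27290882 0.06591201] [-0.47483142 -0.83848977 -0.02510134]
```

```bash
echo '[[[0, 0, 0, 0, 0, 0, 0.05], [0, 0, 0, 0, 0, 0, 0.05]]]' | python3 -m handwheel
```

```text
time_s: 5.55
position: [0.4135, 0.2741, 0.0684]
ee_rot: [-3.138, 0.126, -0.005]
wrist_force: [0.6, -0.1, -0.2]
opening: 0.0499
gripper_force: 0.0
```

To row units: 0.006 m / 0.6 = 0.01, 0.005 m / 0.6 = 0.0083.

```bash
echo '[[[0, 0, 0.01, 0, 0, 0, 0.05], [0, 0, 0.0083, 0, 0, 0, 0.05], [0, 0, 0, 0, 0, 0, 0.05], [0, 0, 0, 0, 0, 0, 0.05]]]' | python3 -m handwheel; echo '[[[0, 0, 0, 0, 0, 0, 0.01], [0, 0, 0, 0, 0, 0, 0.01], [0, 0, 0, 0, 0, 0, 0.01], [0, 0, 0, 0, 0, 0, 0.01], [0, 0, 0, 0, 0, 0, 0.01], [0, 0, 0, 0, 0, 0, 0.01], [0, 0, 0, 0, 0, 0, 0.01], [0, 0, 0, 0, 0, 0, 0.01]]]' | python3 -m handwheel 25
```

```text
time_s: 5.95
position: [0.4118, 0.2736, 0.0554]
ee_rot: [3.139, -0.126, -0.001]
wrist_force: [-0.4, 0.2, -0.6]
opening: 0.0503
gripper_force: 0.0
time_s: 6.75
position: [0.4123, 0.2738, 0.0559]
ee_rot: [-3.139, 0.126, -0.0]
wrist_force: [0.4, -0.1, 0.7]
opening: 0.0233
gripper_force: 25.0
```

To row units: -0.03 m / 0.6 = -0.05, 0.0298 m / 0.6 = 0.0497.

```bash
echo '[[[0, 0, -0.0167, 0, 0, 0, 0.01], [0, 0, -0.0333, 0, 0, 0, 0.01], [0, 0, -0.05, 0, 0, 0, 0.01], [0, 0, -0.05, 0, 0, 0, 0.01], [0, 0, -0.0417, 0, 0, 0, 0.01], [0, 0, 0, 0, 0, 0, 0.01], [0.0337, 0.0497, 0, 0, 0, 0, 0.01], [0.0337, 0.0497, 0, 0, 0, 0, 0.01], [0.0337, 0.0497, 0, 0, 0, 0, 0.01], [0.0337, 0.0497, 0, 0, 0, 0, 0.01], [0.0337, 0.0497, 0, 0, 0, 0, 0.01], [0.0337, 0.0497, 0, 0, 0, 0, 0.01], [0.0337, 0.0497, 0, 0, 0, 0, 0.01], [0.0337, 0.0497, 0, 0, 0, 0, 0.01], [0.0337, 0.0497, 0, 0, 0, 0, 0.01], [0, 0, 0, 0, 0, 0, 0.01], [0, 0, 0, 0, 0, 0, 0.01], [0, 0, 0, 0, 0, 0, 0.01]]]' | python3 -m handwheel
python3 - <<'E'
from h import *
np.set_printoptions(precision=4,suppress=True)
ps=np.array([sense()["position"] for _ in range(5)]);print(ps.mean(0))
s=snapshot("wrist");save(s,"w3.png");a=s["image"]
t=snapshot("scene")
b=t["image"][150:290,160:347]
out=np.hstack([cv2.resize(a[100:384,100:400],(400,379)),cv2.resize(b,(400,300))[:300] if 0 else cv2.resize(b,(400,379))])
cv2.imwrite("pics/w3c.png",out[...,::-1])
Q=cloud(t);p=sense()["position"]
k=(t["z_map"]>0)&(np.hypot(Q[...,0]-p[0],Q[...,1]-p[1])<.03)&(Q[...,2]>.1)&(Q[...,2]<.155)
print(k.sum(),Q[k].min(0),Q[k].max(0),Q[k].mean(0))
E
python3 w.py|head -3
```

```text
time_s: 8.55
position: [0.571, -0.0072, 0.1699]
ee_rot: [-3.138, 0.125, 0.003]
wrist_force: [-0.1, -0.8, -0.1]
opening: 0.0234
gripper_force: 25.0
[ 0.571  -0.0072  0.1699]
137 [ 0.576  -0.0297  0.1093] [0.5916 0.017  0.1549] [ 0.5837 -0.006   0.1411]
ell (250.4687957763672, 190.55801391601562) (34.583133697509766, 36.230892181396484) [ 0.5717 -0.0081  0.0564] enc ((0.5712866187095642, -0.007957277819514275), 0.018360638990998268) 0.056386907901395444
block ((0.571262001991272, -0.008433446288108826), (0.04376954212784767, 0.044326312839984894), 84.60711669921875) [ 0.5792 -0.0112  0.056 ]w.py:11: RuntimeWarning: Mean of empty slice.
  t=near(.522,-.005,.03)&(Q[...,2]>z+.01);print("tab",t.sum(),Q[t].mean(0),cv2.minAreaRect(Q[t][:,:2].astype(np.float32)),Q[t].max(0))
  ret = um.true_divide(
Traceback (most recent call last):
  File "w.py", line 11, in <module>
    t=near(.522,-.005,.03)&(Q[...,2]>z+.01);print("tab",t.sum(),Q[t].mean(0),cv2.minAreaRect(Q[t][:,:2].astype(np.float32)),Q[t].max(0))
                                                                                                                            ~~~~~~~~^^^
ValueError: zero-size array to reduction operation maximum which has no identity
```

View pics/w3c.png

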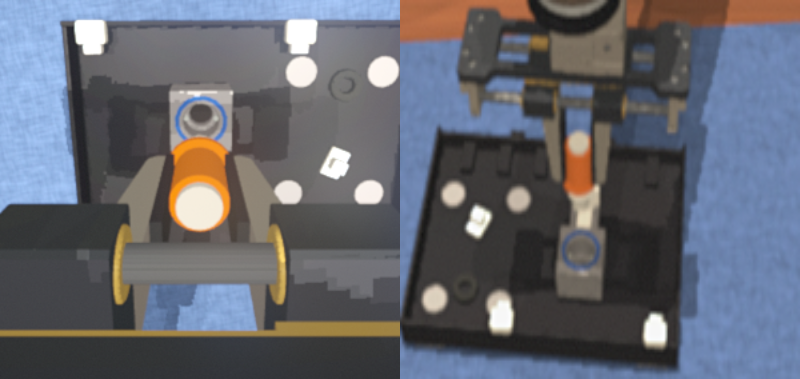

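The wrist view shows the orange valve upright between the pads, with its knob at about (198,206) in the crop and the port's blue ring just beyond at (202,122). The scene view confirms that it hangs straight.

To row units: 0.02 m / 0.6 = 0.0333, 0.015 m / 0.6 = 0.025.

```bash
echo '[[[0, 0, 0.0333, 0, 0, 0, 0.01], [0, 0, 0.025, 0, 0, 0, 0.01], [0, 0, 0.0167, 0, 0, 0, 0.01], [0, 0, 0, 0, 0, 0, 0.01], [0, 0, 0, 0, 0, 0, 0.01]]]' | python3 -m handwheel
cat > k.py <<'E'
from h import *
np.set_printoptions(precision=4,suppress=True)
p=np.mean([sense()["position"]for _ in range(3)],0)
s=snapshot("wrist");Q=cloud(s);ok=s["z_map"]>0
p=np.mean([p,sense()["position"]],0);foot=p[2]-.0558;print("tcp",p,"foot",foot)
n=ok&(np.hypot(Q[...,0]-p[0],Q[...,1]-p[1])<.035)
h=cv2.cvtColor(s["image"],cv2.COLOR_RGB2HSV).astype(int)
k=n&(abs(Q[...,2]-foot-.074)<.004)&(h[...,1]<60);k&=(np.hypot(Q[...,0]-p[0],Q[...,1]-p[1])<.015)
print("knob",k.sum(),Q[k].mean(0),cv2.minEnclosingCircle(Q[k][:,:2].astype(np.float32)))
k=n&(abs(Q[...,2]-foot-.036)<.003)&(h[...,1]>120)&(h[...,0]<22)&(h[...,0]>4)
print("flange",k.sum(),np.median(Q[k][:,2]) if k.any() else 0,cv2.minEnclosingCircle(Q[k][:,:2].astype(np.float32)) if k.any() else 0)
E
python3 k.py
```

```text
time_s: 9.2
position: [0.572, -0.0081, 0.1259]
ee_rot: [-3.139, 0.126, 0.0]
wrist_force: [-0.2, -1.0, -0.4]
opening: 0.0231
gripper_force: 25.0
tcp [ 0.5722 -0.0081  0.1261] foot 0.07033307709150415
knob 983 [ 0.5729 -0.0078  0.1435] ((0.572106122970581, -0.007999325171113014), 0.014869824051856995)
flange 398 0.10558393299141675 ((0.5799751877784729, -0.008735708892345428), 0.013104074634611607)
```

To row units: 0.005 m / 0.6 = 0.0083, 0.004 m / 0.6 = 0.0067.

```bash
echo '[[[0, 0, 0.0083, 0, 0, 0, 0.01], [0, 0, 0.0083, 0, 0, 0, 0.01], [0, 0, 0.0083, 0, 0, 0, 0.01], [0, 0, 0.0067, 0, 0, 0, 0.01], [0, 0, 0.0067, 0, 0, 0, 0.01], [0, 0, 0.005, 0, 0, 0, 0.01], [0, 0, 0, 0, 0, 0, 0.01]]]' | python3 -m handwheel
```

```text
time_s: 9.95
position: [0.5716, -0.0081, 0.0992]
ee_rot: [-3.139, 0.126, 0.002]
wrist_force: [0.3, -0.1, -0.2]
opening: 0.0231
gripper_force: 25.0
```

To row units: 0.002 m / 0.6 = 0.0033.

```bash
echo '[[[0, 0, 0.0033, 0, 0, 0, 0.01], [0, 0, 0.0033, 0, 0, 0, 0.01], [0, 0, 0.0033, 0, 0, 0, 0.01], [0, 0, 0, 0, 0, 0, 0.01]]]' | python3 -m handwheel
```

```text
time_s: 10.35
position: [0.5718, -0.0081, 0.0935]
ee_rot: [-3.139, 0.126, 0.001]
wrist_force: [-0.3, 0.1, -0.9]
opening: 0.0233
gripper_force: 25.0
```

To row units: 0.0015 m / 0.6 = 0.0025.

```bash
echo '[[[0, 0, 0.0025, 0, 0, 0, 0.01], [0, 0, 0.0025, 0, 0, 0, 0.01], [0, 0, 0, 0, 0, 0, 0.01]]]' | python3 -m handwheel; echo '[[[0, 0, 0.0025, 0, 0, 0, 0.01], [0, 0, 0.0025, 0, 0, 0, 0.01], [0, 0, 0, 0, 0, 0, 0.01]]]' | python3 -m handwheel; echo '[[[0, 0, 0.0017, 0, 0, 0, 0.01], [0, 0, 0.0017, 0, 0, 0, 0.01], [0, 0, 0, 0, 0, 0, 0.01]]]' | python3 -m handwheel
```

```text
time_s: 10.65
position: [0.5718, -0.0081, 0.0905]
ee_rot: [-3.139, 0.126, 0.001]
wrist_force: [-0.5, 0.3, -0.2]
opening: 0.0237
gripper_force: 25.0
time_s: 10.95
position: [0.5721, -0.0082, 0.0879]
ee_rot: [-3.139, 0.126, -0.0]
wrist_force: [-1.2, -0.5, 1.7]
opening: 0.0233
gripper_force: 25.0
time_s: 11.25
position: [0.5721, -0.0082, 0.0861]
ee_rot: [3.139, -0.126, 0.001]
wrist_force: [-1.0, 1.2, 4.4]
opening: 0.0235
gripper_force: 25.0
```

To row units: 0.001 m / 0.6 = 0.0017.

```bash
for i in 1; do echo '[[[0, 0, 0.0017, 0, 0, 0, 0.01], [0, 0, 0.0017, 0, 0, 0, 0.01], [0, 0, 0, 0, 0, 0, 0.01]]]' | python3 -m handwheel;echo '[[[0, 0, 0.0017, 0, 0, 0, 0.01], [0, 0, 0.0017, 0, 0, 0, 0.01], [0, 0, 0, 0, 0, 0, 0.01]]]' | python3 -m handwheel; done | grep -E "position|wrist"
```

```text
position: [0.5723, -0.0082, 0.0842]
wrist_force: [-2.4, 0.9, 6.3]
position: [0.5723, -0.0082, 0.0826]
wrist_force: [-2.7, 0.9, 7.6]
```

To row units: 0.001 m / 0.6 = 0.0017.

```bash
echo '[[[0, 0, 0.0017, 0, 0, 0, 0.01], [0, 0, 0.0017, 0, 0, 0, 0.01], [0, 0, 0, 0, 0, 0, 0.01]]]' | python3 -m handwheel| grep -E "position|wrist|open"
```

```text
position: [0.5724, -0.0082, 0.0809]
wrist_force: [-4.2, 0.4, 10.5]
opening: 0.0235
```

To row units: 0.001 m / 0.6 = 0.0017, -0.0006 m / 0.6 = -0.001.

```bash
echo '[[[-0.001, 0, 0.0017, 0, 0, 0, 0.01], [0, 0, 0.0017, 0, 0, 0, 0.01], [0, 0, 0, 0, 0, 0, 0.01]]]' | python3 -m handwheel| grep -E "position|wrist|open"
```

```text
position: [0.5723, -0.0083, 0.0795]
wrist_force: [-3.4, 0.5, 11.3]
opening: 0.0232
```

To row units: 0.001 m / 0.6 = 0.0017.

```bash
echo '[[[0, 0, 0.0017, 0, 0, 0, 0.01], [0, 0, 0.0017, 0, 0, 0, 0.01], [0, 0, 0, 0, 0, 0, 0.01]]]' | python3 -m handwheel| grep -E "position|wrist|open"
```

```text
position: [0.5725, -0.0083, 0.0781]
wrist_force: [-4.3, 1.5, 14.0]
opening: 0.0236
```

To row units: -0.001 m / 0.6 = -0.0017, 0.0005 m / 0.6 = 0.0008.

```bash
echo '[[[-0.0017, 0, 0.0017, 0, 0, 0, 0.01], [0, 0, 0.0008, 0, 0, 0, 0.01], [0, 0, 0, 0, 0, 0, 0.01]]]' | python3 -m handwheel| grep -E "position|wrist|open"
```

```text
position: [0.5723, -0.0083, 0.0772]
wrist_force: [-3.9, 1.0, 16.8]
opening: 0.0238
```

To row units: 0.001 m / 0.6 = 0.0017, 0.0005 m / 0.6 = 0.0008.

```bash
echo '[[[0, 0, 0.0017, 0, 0, 0, 0.01], [0, 0, 0.0008, 0, 0, 0, 0.01], [0, 0, 0, 0, 0, 0, 0.01]]]' | python3 -m handwheel| grep -E "position|wrist|open"
```

```text
position: [0.5719, -0.0084, 0.0743]
wrist_force: [-0.2, -0.1, 8.5]
opening: 0.0236
```

To row units: 0.001 m / 0.6 = 0.0017.

```bash
echo '[[[0, 0, 0.0017, 0, 0, 0, 0.01], [0, 0, 0.0017, 0, 0, 0, 0.01], [0, 0, 0, 0, 0, 0, 0.01]]]' | python3 -m handwheel| grep -E "position|wrist|open"
```

```text
position: [0.572, -0.0084, 0.0726]
wrist_force: [-1.8, 1.2, 10.0]
opening: 0.0237
```

To row units: 0.001 m / 0.6 = 0.0017, 0.0005 m / 0.6 = 0.0008.

```bash
echo '[[[0, 0, 0.0017, 0, 0, 0, 0.01], [0, 0, 0.0008, 0, 0, 0, 0.01], [0, 0, 0, 0, 0, 0, 0.01]]]' | python3 -m handwheel| grep -E "position|wrist|open"
```

```text
position: [0.5721, -0.0084, 0.0719]
wrist_force: [-4.9, 1.7, 15.3]
opening: 0.0234
```

To row units: -0.002 m / 0.6 = -0.0033, -0.0015 m / 0.6 = -0.0025.

```bash
echo '[[[0.0013, 0, -0.0033, 0, 0, 0, 0.01], [0, 0, -0.0033, 0, 0, 0, 0.01], [0, 0, -0.0033, 0, 0, 0, 0.01], [0, 0, -0.0025, 0, 0, 0, 0.01], [0, 0, -0.0008, 0, 0, 0, 0.01], [0, 0, 0, 0, 0, 0, 0.01], [0, 0, 0, 0, 0, 0, 0.01]]]' | python3 -m handwheel| grep -E "position|wrist|open"
python3 k.py
```

```text
position: [0.5718, -0.0083, 0.0775]
wrist_force: [1.7, -0.4, 3.1]
opening: 0.0234
tcp [ 0.5717 -0.0083  0.0775] foot 0.021698389840995674
knob 991 [ 0.5727 -0.0081  0.0954] ((0.5717167258262634, -0.008205019868910313), 0.015002598986029625)
flange 396 0.057447347874955715 ((0.5797832012176514, -0.008975295349955559), 0.013046159408986568)
```

To row units: -0.03 m / 0.6 = -0.05, -0.02 m / 0.6 = -0.0333.

```bash
echo '[[[0, 0, -0.0025, 0, 0, 0, 0.01], [0, 0, 0, 0, 0, 0, 0.046], [0, 0, 0, 0, 0, 0, 0.046], [0, 0, 0, 0, 0, 0, 0.046], [0, 0, 0, 0, 0, 0, 0.046], [0, 0, -0.0333, 0, 0, 0, 0.046], [0, 0, -0.05, 0, 0, 0, 0.046], [0, 0, -0.05, 0, 0, 0, 0.046], [0, 0, -0.05, 0, 0, 0, 0.046], [0, 0, 0, 0, 0, 0, 0.01], [0, 0, 0, 0, 0, 0, 0], [0, 0, 0, 0, 0, 0, 0], [0, 0, 0, 0, 0, 0, 0]]]' | python3 -m handwheel
python3 - <<'E'
from h import *
np.set_printoptions(precision=4,suppress=True)
s=snapshot("wrist");t=snapshot("scene")
out=np.hstack([cv2.resize(s["image"][100:384,100:400],(400,379)),cv2.resize(t["image"][170:290,170:320],(400,379))])
cv2.imwrite("pics/w4.png",out[...,::-1])
for nm,c in(("wrist",s),("scene",t)):
    Q=cloud(c);ok=c["z_map"]>0;h=cv2.cvtColor(c["image"],cv2.COLOR_RGB2HSV).astype(int)
    o=ok&(np.hypot(Q[...,0]-.572,Q[...,1]+.008)<.03)&(h[...,1]>120)&(h[...,0]<22)&(Q[...,2]<.11)
    z=Q[o][:,2];print(nm,"orange z",np.percentile(z,[0,2,10,25]))
    b=ok&(np.hypot(Q[...,0]-.572,Q[...,1]+.008)<.034)&(h[...,1]<60)&(Q[...,2]>.045)&(Q[...,2]<.064);print("block z",np.median(Q[b][:,2]),b.sum())
    k=ok&(np.hypot(Q[...,0]-.572,Q[...,1]+.008)<.02)&(h[...,1]<60)&(Q[...,2]>.085)&(Q[...,2]<.115);print("knob",Q[k].mean(0),np.median(Q[k],0),k.sum())
    T=ok&(np.hypot(Q[...,0]-.522,Q[...,1]+.004)<.025)&(Q[...,2]>.068)&(Q[...,2]<.08)&(h[...,1]<60);print("tab",T.sum(),Q[T].mean(0) if T.any() else "",Q[T].min(0)if T.any() else "")
for m in mark_of("wrist","lock_tab")[:2]:print(m["conf"],W(s,*m["point"],z=.0734))
E
```

```text
time_s: 16.0
position: [0.57, -0.0079, 0.1869]
ee_rot: [-3.138, 0.126, 0.005]
wrist_force: [-0.2, -0.6, -0.4]
opening: 0.0162
gripper_force: 0.0
wrist orange z [0.0556 0.0582 0.0591 0.0599]
block z 0.05563418968336241 899
knob [ 0.5718 -0.0081  0.0976] [ 0.5719 -0.0081  0.0978] 330
tab 166 [ 0.522  -0.0043  0.0721] [ 0.5184 -0.0167  0.0681]
scene orange z [0.0552 0.0558 0.0573 0.0601]
block z 0.05327485662418252 201
knob [ 0.5746 -0.0066  0.0961] [ 0.5748 -0.0061  0.0961] 39
tab 26 [ 0.5252 -0.0037  0.0703] [ 0.5201 -0.0162  0.0681]
0.69 [ 0.5218 -0.0032  0.0734]
```

View pics/w4.png

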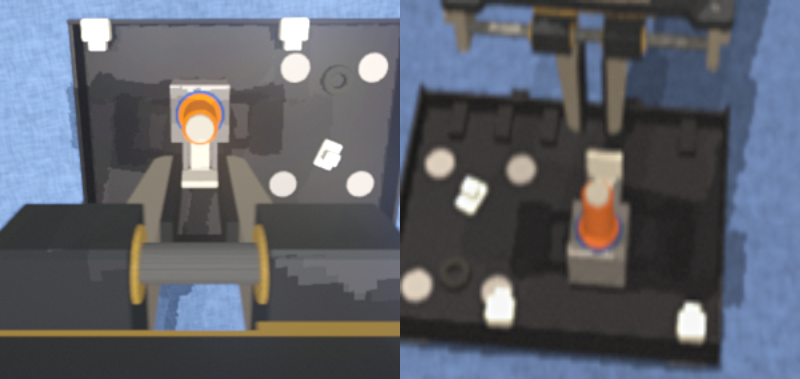

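The valve stands home in the port, with its knob at (200,130) in the wrist view. The tab is still open at (200,180), so next I bring the closed fingers down behind it.

To row units: -0.03 m / 0.6 = -0.05, -0.026 m / 0.6 = -0.0433.

```bash
echo '[[[-0.0433, 0, 0, 0, 0, 0, 0], [-0.05, 0, 0, 0, 0, 0, 0], [-0.0333, 0, 0, 0, 0, 0, 0], [0, 0, 0, 0, 0, 0, 0], [0, 0, 0.05, 0, 0, 0, 0], [0, 0, 0.05, 0, 0, 0, 0], [0, 0, 0.05, 0, 0, 0, 0], [0, 0, 0.0333, 0, 0, 0, 0], [0, 0, 0, 0, 0, 0, 0], [0, 0, 0, 0, 0, 0, 0]]]' | python3 -m handwheel 10
```

```text
time_s: 17.15
position: [0.4961, -0.0022, 0.0791]
ee_rot: [3.139, -0.126, 0.0]
wrist_force: [0.3, -0.3, -0.4]
opening: 0.0004
gripper_force: 0.0
```

To row units: 0.004 m / 0.6 = 0.0067, 0.003 m / 0.6 = 0.005.

```bash
echo '[[[0, 0, 0.0067, 0, 0, 0, 0], [0.0067, 0, 0, 0, 0, 0, 0], [0.005, 0, 0, 0, 0, 0, 0], [0, 0, 0, 0, 0, 0, 0], [0, 0, 0, 0, 0, 0, 0]]]' | python3 -m handwheel| grep -E "posit|wrist"; echo '[[[0.0025, 0, 0, 0, 0, 0, 0], [0.0025, 0, 0, 0, 0, 0, 0], [0.0017, 0, 0, 0, 0, 0, 0], [0, 0, 0, 0, 0, 0, 0]]]' | python3 -m handwheel| grep -E "posit|wrist"
```

```text
position: [0.5027, -0.0026, 0.0751]
wrist_force: [-0.8, 0.1, -0.3]
position: [0.5065, -0.0029, 0.0749]
wrist_force: [0.2, 0.5, -0.8]
```

To row units: 0.0015 m / 0.6 = 0.0025, 0.001 m / 0.6 = 0.0017.

```bash
echo '[[[0.0025, 0, 0, 0, 0, 0, 0], [0.0025, 0, 0, 0, 0, 0, 0], [0.0017, 0, 0, 0, 0, 0, 0], [0, 0, 0, 0, 0, 0, 0]]]' | python3 -m handwheel| grep -E "posit|wrist"
```

```text
position: [0.5099, -0.0032, 0.0745]
wrist_force: [-2.1, -1.2, 0.7]
```

To row units: 0.001 m / 0.6 = 0.0017.

```bash
echo '[[[0.0017, 0, 0, 0, 0, 0, 0], [0.0017, 0, 0, 0, 0, 0, 0], [0.0017, 0, 0, 0, 0, 0, 0], [0.0017, 0, 0, 0, 0, 0, 0], [0, 0, 0, 0, 0, 0, 0]]]' | python3 -m handwheel| grep -E "posit|wrist"
```

```text
position: [0.5122, -0.0033, 0.0738]
wrist_force: [-7.6, -0.6, 2.1]
```

To row units: 0.001 m / 0.6 = 0.0017.

```bash
echo '[[[0.0017, 0, 0, 0, 0, 0, 0], [0.0017, 0, 0, 0, 0, 0, 0], [0.0017, 0, 0, 0, 0, 0, 0], [0.0017, 0, 0, 0, 0, 0, 0], [0, 0, 0, 0, 0, 0, 0]]]' | python3 -m handwheel| grep -E "posit|wrist"
```

```text
position: [0.5162, -0.0036, 0.0738]
wrist_force: [-5.3, -0.3, 1.2]
```

To row units: 0.001 m / 0.6 = 0.0017.

```bash
echo '[[[0.0017, 0, 0, 0, 0, 0, 0], [0.0017, 0, 0, 0, 0, 0, 0], [0.0017, 0, 0, 0, 0, 0, 0], [0.0017, 0, 0, 0, 0, 0, 0], [0, 0, 0, 0, 0, 0, 0]]]' | python3 -m handwheel| grep -E "posit|wrist"
```

```text
position: [0.5202, -0.0039, 0.0738]
wrist_force: [-6.7, -0.4, 2.6]
```

To row units: 0.001 m / 0.6 = 0.0017.

```bash
echo '[[[0.0017, 0, 0, 0, 0, 0, 0], [0.0017, 0, 0, 0, 0, 0, 0], [0, 0, 0, 0, 0, 0, 0]]]' | python3 -m handwheel| grep -E "posit|wrist"
```

```text
position: [0.5222, -0.0041, 0.0738]
wrist_force: [-7.1, 0.7, 0.9]
```

To row units: 0.001 m / 0.6 = 0.0017.

```bash
echo '[[[0.0017, 0, 0, 0, 0, 0, 0], [0, 0, 0, 0, 0, 0, 0]]]' | python3 -m handwheel| grep -E "posit|wrist"
```

```text
position: [0.5224, -0.0041, 0.0735]
wrist_force: [-8.6, -0.3, 2.8]
```

To row units: 0.001 m / 0.6 = 0.0017.

```bash
echo '[[[0.0017, 0, 0, 0, 0, 0, 0], [0, 0, 0, 0, 0, 0, 0]]]' | python3 -m handwheel| grep -E "posit|wrist"
```

```text
position: [0.5226, -0.0041, 0.0732]
wrist_force: [-10.5, -0.8, 3.9]
```

To row units: 0.001 m / 0.6 = 0.0017.

```bash
echo '[[[0.0017, 0, 0, 0, 0, 0, 0], [0, 0, 0, 0, 0, 0, 0]]]' | python3 -m handwheel| grep -E "posit|wrist"; echo '[[[-0.0067, 0, 0, 0, 0, 0, 0], [-0.0167, 0, 0, 0, 0, 0, 0], [-0.01, 0, 0, 0, 0, 0, 0], [0, 0, 0, 0, 0, 0, 0], [0, 0, -0.05, 0, 0, 0, 0], [0, 0, -0.05, 0, 0, 0, 0], [0, 0, -0.05, 0, 0, 0, 0], [0, 0, -0.05, 0, 0, 0, 0], [0, 0, 0, 0, 0, 0, 0], [0, 0, 0, 0, 0, 0, 0]]]' | python3 -m handwheel
python3 - <<'E'
from h import *
np.set_printoptions(precision=4,suppress=True)
s=snapshot("wrist");t=snapshot("scene")
out=np.hstack([cv2.resize(s["image"][60:344,100:400],(400,379)),cv2.resize(t["image"][170:290,170:320],(400,379))])
cv2.imwrite("pics/w5.png",out[...,::-1])
Q=cloud(s);ok=s["z_map"]>0;h=cv2.cvtColor(s["image"],cv2.COLOR_RGB2HSV).astype(int)
k=ok&(np.hypot(Q[...,0]-.572,Q[...,1]+.008)<.02)&(h[...,1]<60)&(Q[...,2]>.085)&(Q[...,2]<.115);print("knob",np.median(Q[k],0),k.sum())
T=ok&(np.hypot(Q[...,0]-.533,Q[...,1]+.004)<.02)&(Q[...,2]>.07)&(Q[...,2]<.08)&(h[...,1]<60);print("tab",T.sum(),Q[T].mean(0),Q[T].min(0),Q[T].max(0))
for m in mark_of("wrist","lock_tab")[:2]:print(m["conf"],W(s,*m["point"],z=.0734))
E
```

```text
position: [0.5227, -0.004, 0.0728]
wrist_force: [-12.2, -0.3, 3.9]
time_s: 21.85
position: [0.5079, -0.0031, 0.1954]
ee_rot: [3.139, -0.126, 0.003]
wrist_force: [0.1, 0.6, -0.2]
opening: 0.0005
gripper_force: 0.0
knob [ 0.5714 -0.008   0.0977] 420
tab 142 [ 0.5337 -0.0058  0.0726] [ 0.5307 -0.0193  0.0707] [0.5367 0.0078 0.0742]
0.82 [ 0.531  -0.0035  0.0734]
0.66 [ 0.5717 -0.0088  0.0734]
```

View pics/w5.png

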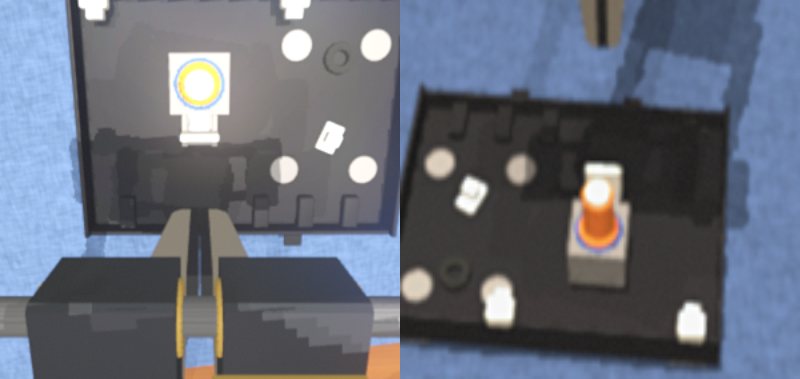

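The tab at (200,138) is fully in and up against its stop. The valve at (200,85) still stands home, and the gripper is clear.

```bash
python3 -c "
from workcell import *
print(close_job())"
```

```text
the job is handed in; nothing more can be done
None
```

The orange valve is snapped home, flush on the port, and the lock tab is pushed in to its hard stop; I handed the job in at about 22 s, with peak readings of about 17 N on the valve and 12 N on the tab, and no verdict was returned.

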